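# Right a fallen reagent bottle against the splash screen

## Robot

A 6-joint arm with a two-finger parallel gripper is mounted at the origin on the work surface. World frame = base frame: x ahead of the robot, y to its left, z up, the work surface at z = 0. Lengths are in m, angles in rad, forces in N, time in s.
With the tool pointing down it reaches from about 0.25 to 0.775 m from the base axis. Payload 4 kg.
Tool frame: the origin (TCP) lies at the very end of the fingers, on their centre line; the grasp point (between the pads) lies 19 mm behind it (robot.grip_point_offset is the distance from the TCP to the grasp point, in m); z points along the fingers, x is the direction in which the jaws open and shut, and the axes are right-handed (so a half turn about z gives the same grasp; the last joint's range is limited). The gripper opens to 94 mm and grips with 3 to 60 N. Pads are 16 mm wide; open, the fingers measure 119 mm over their backs; the gripper's body (75 mm by 177 mm) begins 78 mm behind the grasp point.
Start: joints at [1.09, 0.087, 1.371, -0, 1.684, -0.103], TCP at [0.203, 0.511, 0.206] pointing down, gripper open.
Joint ranges: [-3.1, 3.1], [-0.76, 2.03], [0.27, 2.55], [-1.08, 4.22], [0.17, 2.65], [-2.57, 2.57]. Speed limits (rad/s): [2.79, 2.79, 3.14, 3.14, 3.14, 3.14].

## Interface

Orientations are given as [roll, pitch, yaw] about the fixed x, y, z axes, in that order (R = Rz(yaw) Ry(pitch) Rx(roll)).
In Python, from bench import robot gives the robot as it stands.
- The arm moves only by the shell command python3 -m inch 'ROWS'. ROWS is text: rows parted by semicolons, each of 5 numbers parted by spaces: the shift along the tool's x, y, z in cm, then the turn about the tool's z in rad, then the closure, from 0 (fully open) to 1 (shut). In form: tx ty tz spin claw; .... A call has 1 to 20 rows; each row is the pose to reach, as a shift and turn from the pose measured when the call began, along the tool's axes at that moment; what a row does not reach only later rows make up. A row lasts 1/12 s, in which the tool goes at most 41.7 mm and 7.16 degrees, less where a joint would pass 70% of its speed; a pose out of reach is approached as far as the arm can. A call with a gripper value outside its range is refused whole. The fingers move at their own pace and stop on an object; the grip force is fixed at half the most. Time passes only in rows, so rows that repeat a pose let the fingers close. It gives the time, the measured TCP pose, the force and the opening at its end, in the units of the state.
- robot.get_obs(): the state, without advancing time (a new reading comes with each control period).
- robot.snapshot(name): name is "side" or "top" or "wrist"; returns (picture, depth): 384x512x3 uint8, blue, green, red; 384x512 float32, m along the optical axis (not along the pixel's ray), 0 where there is no reading.
- robot.camera_info(name): a dict with "K" (3x3 intrinsics, pixels), "extrinsics" (4x4, takes a point from world to camera coordinates); the wrist camera has in their place "mount" (4x4, takes a point from camera to tool coordinates, whose origin is the TCP and whose axes are the tool frame's). Camera axes: x right, y down, z forward; pixel columns grow to the right and rows downward; lengths in m; the calibration is good to about 2 mm. A picture is of the moment at which its call begins: read the wrist's pose just before it. camera_info takes no time and is no camera call.
- robot.close_job(): hands the job in, once; it reports no verdict.
The state is a dict: "time": time; "joint_positions": joint angles; "qvel": joint speeds; "joint_torque": joint torques, N m; "tool_pos": TCP position; "ee_rot": TCP orientation; "wrist_force": force on the tool from outside, world axes, zero at the start; "wrist_torque": the same for the moment, N m; "width": finger opening in m.
Only numpy, scipy, OpenCV 4.12 (cv2) and the standard library are available. Lean on these libraries where they do the work, as an engineer would, in place of code of your own. Each camera call takes 0.05 s, during which the arm holds its last target.

## Task

The reagent bottle lying on the bench has fallen out of the row in front of the clear splash screen. Prop its cap end against the pane while the bottle still leans well over (45 degrees or lower), push so that the cap slides up the pane until the bottle stands, and leave it standing free in the gap between the tall bottle and the squat jar, nudged gently back until it touches the pane. Never push hard on the pane, and leave the other things standing where they are.

Things in the scene. Friction and masses are not known exactly. Their poses are not given: they have to be found in the camera images.
- bottle: fallen bottle, white plastic, grey screw cap, 0.2 to 0.33 kg, 140 mm long: round body 56 mm diameter from 0 to 100 mm, shoulder down to 32 mm diameter at 115 mm, cap 40 mm diameter from 115 to 140 mm. Origin at the centre of its base, on its axis; x runs from base to cap (level at the start, roughly at the pane; up when it stands). Centre of mass about 60 mm from the base. It can roll
- bottle_top (a point): centre of the top of its cap, 140 mm from the base on the axis. When the bottle stands, it slides along the bench under a push of 1 to 2.5 N, and is steady if pushed no higher than about 50 mm
- screen: splash screen: clear pane in an aluminium frame, 340 mm wide, 172 mm high, upright, rigidly clamped to a foot behind it. Origin on the bench, mid-width; x points level through the pane, away from the robot, y along it. The pane's flat front is anywhere from x = 0 to 30 mm: not measured, find it by touch or sight. Push it with at most 25 N. The bottle belongs at its middle (y = 0)
- tall_bottle: standing neighbour, bottle 52 mm diameter, 130 mm high, in front of the screen about 112 mm to the +y side of its middle; origin under its centre
- squat_jar: standing neighbour, jar 60 mm diameter, 88 mm high, in front of the screen about 116 mm to the -y side of its middle; origin under its centre
- dish: small white dish, 60 mm diameter, 16 mm high, bystander; origin under its centre
- beaker: glass beaker, 70 mm diameter, 90 mm high, bystander; origin under its centre
- cylinder_glass: graduated cylinder, 160 mm high on a 68 mm foot, bystander; origin under its centre
- tip_box: grey tip box 85 x 120 x 63 mm, bystander; origin under its centre
- spatula: lab spatula 160 mm long lying on the bench, bystander

How it is judged:
On the way, in this order (a step that is already met when the one before it is completed fails the run):
1. the bottle bears on the pane while it leans more than 35 degrees from upright (contact force between bottle and screen above 1 N and angle between bottle's own x axis and vertical between 0.61 and 1.4 rad), for 0.1 s.
2. its cap end still bears on the pane when it leans less than 27 degrees (contact force between bottle and screen above 0.3 N and angle between bottle's own x axis and vertical between 0.06 and 0.47 rad), for 0.04 s.
3. the bottle, standing on the bench, has been nudged back onto the pane (contact force between bottle and screen above 0.5 N and angle between bottle's own x axis and vertical below 0.06 rad and height (world z) of bottle below 0.004 m), for 0.1 s.
At the end, for the whole second after the job is handed in: the bottle stands still on the bench, upright within 3 degrees, at the pane (its axis 36 mm in front to 6 mm behind the screen's origin) and within 40 mm of the screen's middle, between its neighbours (angle between bottle's own x axis and vertical below 0.05 rad and height (world z) of bottle between -0.004 and 0.004 m and y of bottle in the frame of screen between -0.04 and 0.04 m and x of bottle in the frame of screen between -0.036 and 0.006 m and linear speed of bottle below 0.01 m/s and angular speed of bottle below 0.1 rad/s); the robot touches nothing.
It fails at once if the pane is pushed with more than 25 N (contact force between anything else and screen above 25 N).
It fails at once if one of the other things is moved more than 15 mm or tipped (distance of any of tall_bottle, squat_jar, dish, beaker, cylinder_glass, tip_box, spatula from where it was at the start of the episode above 0.015 m or angle between any of tall_bottle, squat_jar, dish, beaker, cylinder_glass, tip_box's own z axis and vertical above 0.3 rad).
It also fails if it takes over 72 s, if anything falls off the work surface, if the arm or the gripper's body presses on something with over 40 N, if the wrist force passes 120 N, or if a joint passes its speed limit or range.

## Working session

There is one attempt and no reset: what is moved stays moved. The work goes in short steps, Python scripts to look and compute and a shell command to move; the robot and the scene stay as the last step left them, time stands still between calls to the robot, and variables do not carry over. Pictures are saved under pics/ and viewed, and the job is handed in when it is done.

```bash
ls -la; mkdir -p pics
python3 - <<'E'
from bench import robot
import cv2,numpy as np
o=robot.get_obs(); print(o)
for n in ["side","top","wrist"]:
    im,d=robot.snapshot(n); cv2.imwrite(f"pics/{n}0.png",im); np.save(f"pics/{n}0.npy",d)
    print(n,robot.camera_info(n))
E
```

```text
total 12
drwxr-xr-x  3 agent agent 4096 Dec  7 03:37 .
drwxr-xr-x 23 root  root  4096 Dec  7 03:37 ..
drwxr-xr-x  2 agent agent 4096 Dec  7 03:37 pics
{'time': 0.0, 'joint_positions': array([ 1.08992936e+00,  8.79845934e-02,  1.37221250e+00, -6.09416067e-06,
        1.68359532e+00, -1.03095462e-01]), 'qvel': array([-1.02649033e-03,  6.17449410e-04, -1.54899377e-04,  1.38506191e-03,
        6.71391967e-06, -5.21157371e-04]), 'joint_torque': array([-5.05142270e-04, -3.40175772e+01, -3.02430296e+01,  7.16672279e-02,
        3.29330668e-02, -1.76383292e-04]), 'tool_pos': array([0.20262337, 0.51074179, 0.20430918]), 'ee_rot': array([-3.14137229e+00,  2.18870742e-03,  1.19302439e+00]), 'wrist_force': array([ 0.81883672,  0.22756068, -0.18021823]), 'wrist_torque': array([-0.03502747, -0.00389775, -0.03059206]), 'width': 0.09410208424014328}
side {'K': array([[401.07847455,   0.        , 257.48052897],
       [  0.        , 401.07847455, 193.15579391],
       [  0.        ,   0.        ,   1.        ]]), 'extrinsics': array([[ 0.99285496, -0.11813679, -0.01681432, -0.5171585 ],
       [-0.10
[... 414 characters left out ...]
     [-0.9952539 , -0.02901444, -0.09288619,  0.53664624],
       [ 0.09273943,  0.00636651, -0.99567006,  1.393186  ],
       [ 0.        ,  0.        ,  0.        ,  1.        ]])}
wrist {'K': array([[312.33587511,   0.        , 253.57739371],
       [  0.        , 312.33587511, 189.40686405],
       [  0.        ,   0.        ,   1.        ]]), 'mount': array([[ 9.99999339e-01,  8.72830434e-04, -7.49060001e-04,
        -1.00058202e-03],
       [-6.41470846e-04,  9.63787413e-01,  2.66670980e-01,
        -7.73727499e-02],
       [ 9.54693148e-04, -2.66670323e-01,  9.63787335e-01,
        -1.78502475e-01],
       [ 0.00000000e+00,  0.00000000e+00,  0.00000000e+00,
         1.00000000e+00]])}
```

View pics/side0.png

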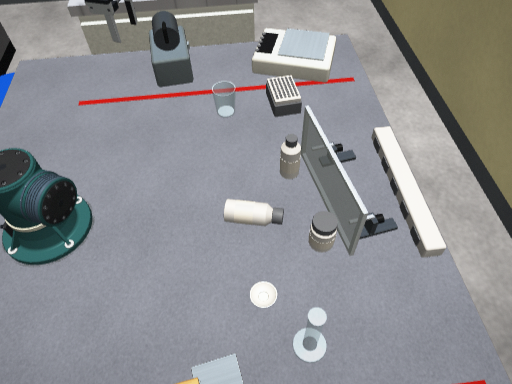

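View pics/top0.png

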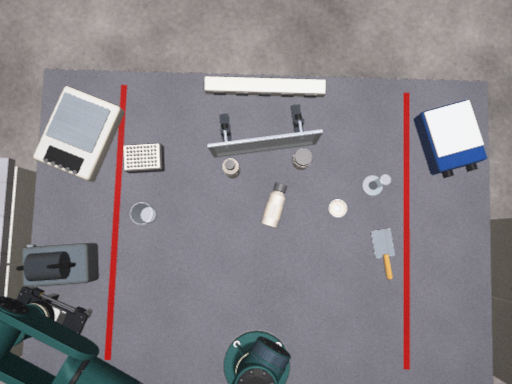

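View pics/wrist0.png

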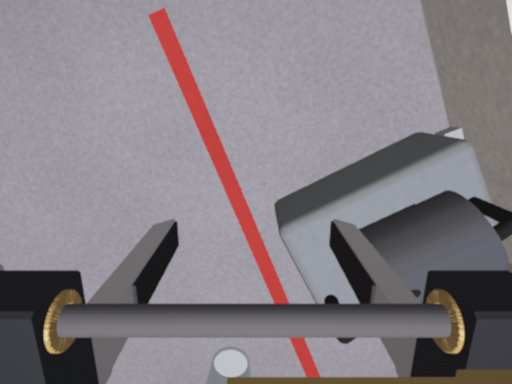

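Side view: the bottle lies at about (225–283, 212) with its cap (278,215) towards the screen, whose front edge runs from (305,110) to (360,245). The tall bottle is at (290,157) and the jar at (322,232). Next I'll measure these in world coordinates.

```bash
cat > h.py <<'E'
import numpy as np,cv2
from bench import robot
def cloud(n,d,obs=None):
    c=robot.camera_info(n);K=c["K"]
    v,u=np.mgrid[0:384,0:512]
    P=np.stack([(u-K[0,2])/K[0,0]*d,(v-K[1,2])/K[1,1]*d,d],-1)
    if n=="wrist":
        from scipy.spatial.transform import Rotation as R
        M=c["mount"];P=P@M[:3,:3].T+M[:3,3]
        return P@R.from_euler("xyz",obs["ee_rot"]).as_matrix().T+obs["tool_pos"]
    E=c["extrinsics"];return (P-E[:3,3])@E[:3,:3]
def pix(n,p):
    c=robot.camera_info(n);E=c["extrinsics"];q=E[:3,:3]@np.asarray(p,float)+E[:3,3];q=c["K"]@q;return q[:2]/q[2]
E
python3 - <<'E'
from h import *
for n in ["top","side"]:
    im=cv2.imread(f"pics/{n}0.png");d=np.load(f"pics/{n}0.npy");W=cloud(n,d)
    print(n,"bench z",np.median(W[300:340,330:360,2]) if n=="top" else np.median(W[150:180,60:150,2]))
    m=((d>0)&(W[...,2]>0.008)&(W[...,2]<0.25)&(W[...,0]>0.3)&(W[...,0]<0.8)&(abs(W[...,1])<0.45)).astype(np.uint8)
    k,l,s,c=cv2.connectedComponentsWithStats(m)
    for i in range(1,k):
        if s[i,4]<25: continue
        p=W[l==i];print(i,s[i,:5],"min",p.min(0).round(3),"max",p.max(0).round(3),"med",np.median(p,0).round(3))
E
```

```text
top bench z -0.000688443310607503
1 [ 208  114  115   44 1950] min [ 0.659 -0.172  0.008] max [0.8   0.164 0.179] med [0.695 0.003 0.097]
26 [ 124  143   41   30 1108] min [0.599 0.323 0.008] max [0.695 0.447 0.073] med [0.642 0.38  0.06 ]
28 [293 148  20  22 337] min [ 0.627 -0.151  0.009] max [ 0.682 -0.095  0.096] med [ 0.65  -0.122  0.087]
39 [223 158  18  20 275] min [0.591 0.074 0.008] max [0.642 0.125 0.135] med [0.61  0.097 0.101]
57 [363 174  29  22 390] min [ 0.548 -0.419  0.008] max [ 0.616 -0.327  0.165] med [ 0.578 -0.352  0.033]
69 [261 182  27  46 711] min [ 0.434 -0.079  0.011] max [0.578 0.002 0.066] med [ 0.5   -0.041  0.05 ]
92 [329 199  19  18 159] min [ 0.476 -0.275  0.008] max [ 0.532 -0.216  0.021] med [ 0.505 -0.247  0.013]
95 [130 202  27  23 339] min [0.43  0.336 0.008] max [0.498 0.404 0.095] med [0.466 0.386 0.06 ]
165 [383 253  10  20 111] min [ 0.302 -0.42   0.009] max [ 0.362 -0.393  0.026] med [ 0.33  -0.406  0.017]
side bench z 6.991557579155788e-05
1 [ 266   76   36   40 1112] min [0.599 0.317 0.008] max [0.694 0.443 0.067] med [0.643 0.35  0.058]
2 [212  81  24  36 683] min [0.431 0.33  0.008] max [0.499 0.402 0.092] med [0.465 0.347 0.064]
3 [ 280  106  104  149 6157] min [ 0.592 -0.177  0.008] max [0.8   0.163 0.175] med [ 0.685 -0.051  0.087]
4 [ 224  199   60   27 1253] min [ 0.434 -0.082  0.01 ] max [ 0.578 -0.006  0.06 ] med [ 0.5   -0.057  0.048]
5 [250 282  27  26 352] min [ 0.475 -0.279  0.008] max [ 0.532 -0.221  0.019] med [ 0.505 -0.244  0.012]
11 [ 293  308   34   55 1247] min [ 0.549 -0.397  0.008] max [ 0.615 -0.33   0.162] med [ 0.577 -0.372  0.032]
12 [177 378  24   6  85] min [ 0.32  -0.409  0.008] max [ 0.363 -0.399  0.021] med [ 0.349 -0.405  0.017]
```

Run:
```python
import cv2
im=cv2.imread("pics/top0.png")[100:240,190:350];cv2.imwrite("pics/top0c.png",cv2.resize(im,None,fx=5,fy=4.2,interpolation=cv2.INTER_CUBIC)[:, :800])
im=cv2.imread("pics/side0.png")[90:270,210:400];cv2.imwrite("pics/side0c.png",cv2.resize(im,None,fx=3.3,fy=3.3,interpolation=cv2.INTER_CUBIC))
```

```text
(no output)
```

View pics/top0c.png

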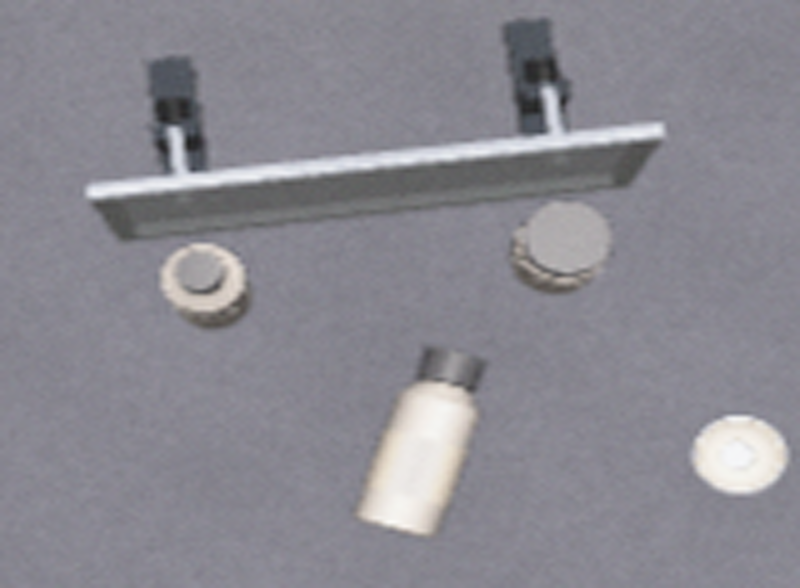

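View pics/side0c.png

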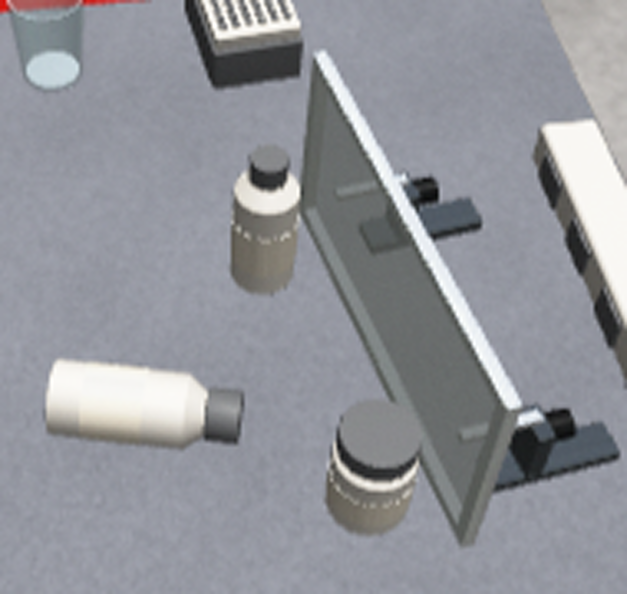

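The crops show the framed screen, with the bottle's cap at about (455,368) in the top crop, pointing into the gap but yawed relative to the screen normal. Next I'll fit the bottle axis and the pane plane.

Run:
```python
from h import *
# bottle
for n in ["top","side"]:
    im=cv2.imread(f"pics/{n}0.png");d=np.load(f"pics/{n}0.npy");W=cloud(n,d)
    m=(d>0)&(W[...,2]>0.008)&(W[...,0]>0.42)&(W[...,0]<0.59)&(W[...,1]>-.09)&(W[...,1]<0.01)
    p=W[m]; 
    from scipy.optimize import least_squares
    # axis: point (x0,y0,z=.028) yaw; body radius fit
    def f(q,full=False):
        x0,y0,a=q; e=np.array([np.cos(a),np.sin(a)]); r=p[:,:2]-[x0,y0]; s=r@e; t=r@np.array([-e[1],e[0]])
        R=np.hypot(t,p[:,2]-.028); mod=np.interp(s,[0,100e-3,115e-3,115.1e-3,140e-3],[.028,.028,.016,.02,.02])
        return (s,R) if full else (R-mod)
    # s from base: anchored by extreme percentiles
    best=least_squares(f,[.44,-.02,-.3],loss="soft_l1",f_scale=.002)
    s,R=f(best.x,True); print(n,best.x,"s range",np.percentile(s,[0.3,99.7]),"z med ridge",np.percentile(p[:,2],98),"res",np.median(abs(f(best.x))))
    # screen
    q=(d>0)&(W[...,0]>0.6)&(W[...,0]<0.78)&(abs(W[...,1])<.19)&(W[...,2]>.03)
    g=W[q]
    for lo,hi in [(.03,.05),(.05,.08),(.08,.11),(.11,.14),(.14,.16),(.16,.2)]:
        k=g[(g[:,2]>lo)&(g[:,2]<hi)&(abs(g[:,1])<.06)]
        if len(k)>10:
            # slope
            a=np.polyfit(k[:,1],k[:,0],1); print(" z",lo,len(k),"x=%.4f + %.4f y"%(a[1],a[0]),"sd",np.std(k[:,0]-np.polyval(a,k[:,1])), "y",k[:,1].min(),k[:,1].max())
    k=g[(g[:,2]>.16)]; print(" top y range",k[:,1].min(),k[:,1].max(),k[:,2].max(),np.percentile(k[:,2],50))
    for lab,(cx,cy) in dict(tall=(.615,.1),jar=(.65,-.12)).items():
        mm=(d>0)&(np.hypot(W[...,0]-cx,W[...,1]-cy)<.04)&(W[...,2]>.015)
        t=W[mm]; cap=t[t[:,2]>np.percentile(t[:,2],97)-.004]; print(lab,cap.mean(0),cap.min(0),cap.max(0))
```

```text
top [ 0.43891818 -0.02337881 -0.2624713 ] s range [0.00044497 0.13964017] z med ridge 0.05884533369108475 res 0.0014227354268890689
 z 0.03 43 x=0.6864 + -0.1644 y sd 0.000529297771937025 y -0.058975304583995594 0.059782741241185225
 z 0.05 75 x=0.6863 + -0.1629 y sd 0.0005971188966389127 y -0.05818899521467271 0.0590533255130187
 z 0.08 76 x=0.6863 + -0.1617 y sd 0.0005666277087147653 y -0.0599380563053178 0.058505783012765274
 z 0.11 82 x=0.6862 + -0.1621 y sd 0.0005276815047015507 y -0.058506129389001967 0.05972325128588472
 z 0.14 57 x=0.6861 + -0.1602 y sd 0.000572417810752256 y -0.059580394615568986 0.05913677259364074
 z 0.16 176 x=0.6903 + -0.1631 y sd 0.003342371186795887 y -0.0586579373513283 0.058363461590279705
 top y range -0.16994874421737954 0.16351004263476282 0.17926025753156555 0.17134901386838336
tall [0.61711369 0.10154947 0.13135716] [0.60442183 0.08761849 0.12916482] [0.62941301 0.11519299 0.13461749]
jar [ 0.65451287 -0.12404249  0.09096602] [ 0.63053135 -0.15078169  0.0889765 ] [ 0.68053214 -0.09766806  0.09632016]
side [ 0.43872299 -0.02656209 -0.26073998] s 
[... 315 characters left out ...]
0.1603 y sd 0.0005759879107424738 y -0.05987756284967424 0.05971499785376698
 z 0.11 226 x=0.6860 + -0.1586 y sd 0.0006073792140748201 y -0.059290028308103065 0.0598602758653989
 z 0.14 159 x=0.6860 + -0.1621 y sd 0.0005776485561950562 y -0.05926995027856546 0.059029547600936975
 z 0.16 278 x=0.6893 + -0.1604 y sd 0.0035560228018757414 y -0.05949811781252794 0.05972045593669104
 top y range -0.17601656895602505 0.1600512520082432 0.17458484930306162 0.1709479416163764
tall [0.61827362 0.09580394 0.12938839] [0.60480137 0.08099245 0.12643286] [0.63328289 0.11293206 0.13257265]
jar [ 0.65664158 -0.12885859  0.08769482] [ 0.62984408 -0.15558476  0.08549459] [ 0.6838335  -0.10012149  0.09117097]
```

```bash
python3 -m inch '-13 18 0 -0.04 0;-26 36 0 -0.08 0;-39.6 54.3 0 -0.116 0;-39.6 54.3 0 -0.116 0;-39.6 54.3 0 -0.116 0;-39.6 54.3 0 -0.116 0;-39.6 54.3 0 -0.116 0;-39.6 54.3 0 -0.116 0;-39.6 54.3 0 -0.116 0;-39.6 54.3 0 -0.116 0;-39.6 54.3 0 -0.116 0;-39.6 54.3 0 -0.116 0;-39.6 54.3 0 -0.116 0;-39.6 54.3 0 -0.116 0;-39.6 54.3 0 -0.116 0;-39.6 54.3 0 -0.116 0;-39.6 54.3 0 -0.116 0;-39.6 54.3 0 -0.116 0;-39.6 54.3 0 -0.116 0;-39.6 54.3 0 -0.116 0'
```

```text
time: 1.82
tool_pos: [0.5607, -0.0562, 0.2052]
ee_rot: [-3.141, 0.001, 1.31]
wrist_force: [-0.0, 0.5, 1.1]
width: 0.094
```

Run:
```python
from h import *
o=robot.get_obs();im,d=robot.snapshot("wrist");cv2.imwrite("pics/w1.png",im);np.save("pics/w1.npy",d)
print(o["tool_pos"],o["ee_rot"])
W=cloud("wrist",d,o)
hsv=cv2.cvtColor(im,cv2.COLOR_BGR2HSV)
for r,c in [(150,256),(200,256),(250,256),(280,256),(320,256),(370,256)]: print(r,c,im[r,c],W[r,c].round(4))
```

```text
[ 0.56071957 -0.05617774  0.20519237] [-3.14066724e+00  1.05837612e-03  1.31039139e+00]
150 256 [232 232 235] [ 0.5321 -0.0474  0.0553]
200 256 [150 141 145] [ 0.6027 -0.0657 -0.0013]
250 256 [155 146 150] [ 6.705e-01 -8.360e-02 -3.000e-04]
280 256 [137 134 136] [ 0.7008 -0.0917  0.023 ]
320 256 [102  98  99] [ 0.5354 -0.0498  0.3184]
370 256 [ 98  98 100] [ 0.7001 -0.0923  0.1659]
```

View pics/w1.png

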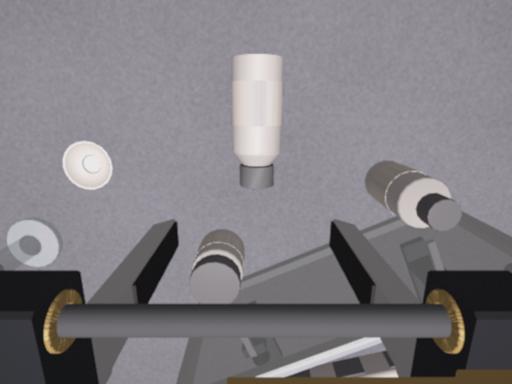

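The wrist view has the bottle on column 257, aligned with the tool, with the cap at (240–273, 163–187). I'll get the cap's world position from this.

Run:
```python
from h import *
o=robot.get_obs();d=np.load("pics/w1.npy");W=cloud("wrist",d,o)
m=(d>0)&(W[...,2]>.012)&(W[...,2]<.07)&(W[...,0]>.42)&(W[...,0]<.6)&(W[...,1]>-.1)&(W[...,1]<.02)
p=W[m]
from scipy.optimize import least_squares
def f(q,full=False):
    x0,y0,a=q; e=np.array([np.cos(a),np.sin(a)]); r=p[:,:2]-[x0,y0]; s=r@e; t=r@np.array([-e[1],e[0]])
    R=np.hypot(t,p[:,2]-.028); mod=np.interp(s,[0,.1,.115,.1151,.14],[.028,.028,.016,.02,.02])
    return (s,R) if full else R-mod
b=least_squares(f,[.44,-.025,-.26],loss="soft_l1",f_scale=.002);s,_=f(b.x,True)
print(b.x,np.percentile(s,[.3,99.7]),p[:,2].max(),np.median(abs(f(b.x))))
x0,y0,a=b.x;c=np.array([x0,y0])+.1275*np.array([np.cos(a),np.sin(a)]);print("cap",c)
y=o["ee_rot"][2];D=c-o["tool_pos"][:2];print("tx,ty cm",100*(D@[np.cos(y),np.sin(y)]),100*(D@[np.sin(y),-np.cos(y)]))
```

```text
[ 0.4406329  -0.02214616 -0.26232715] [0.0007803  0.13894975] 0.05759380385881632 0.000670593776205642
cap [ 0.56377101 -0.05521058]
tx,ty cm 0.15118769687455166 0.2753020679781042
```

```bash
python3 -m inch '0.1 0.2 4 0 0;0.1 0.2 8 0 0;0.1 0.2 12 0 0;0.1 0.2 15.5 0 0;0.1 0.2 17.5 0 0;0.1 0.2 18.8 0 0;0.1 0.2 19.5 0 0;0.1 0.2 19.5 0 0;0.1 0.2 19.5 0 0;0.1 0.2 19.5 0 0.3;0.1 0.2 19.5 0 0.5;0.1 0.2 19.5 0 1;0.1 0.2 19.5 0 1;0.1 0.2 19.5 0 1;0.1 0.2 19.5 0 1;0.1 0.2 19.5 0 1'
```

```text
time: 3.2
tool_pos: [0.5628, -0.0558, 0.0105]
ee_rot: [-3.141, 0.001, 1.311]
wrist_force: [-0.4, -0.4, 0.3]
width: 0.0506
```

```bash
python3 -m inch '0 0 0 0 1;0 0 0 0 1;0 0 0 0 1;0 0 0 0 1'
python3 - <<'E'
from h import *
im,d=robot.snapshot("wrist");cv2.imwrite("pics/w2.png",im);im,d=robot.snapshot("side");cv2.imwrite("pics/s2.png",cv2.resize(im[90:280,190:400],None,fx=3,fy=3))
E
```

```text
time: 3.53
tool_pos: [0.5629, -0.0557, 0.0105]
ee_rot: [-3.141, 0.001, 1.311]
wrist_force: [-0.1, 0.9, 1.1]
width: 0.0396
```

View pics/w2.png

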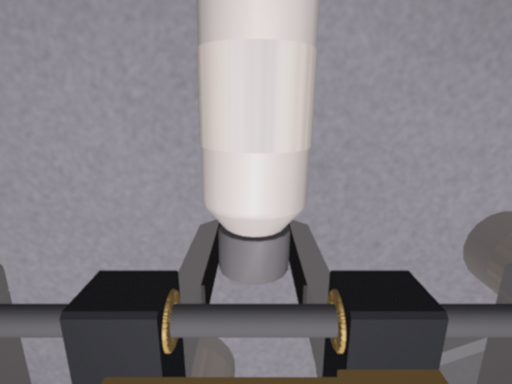

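View pics/s2.png

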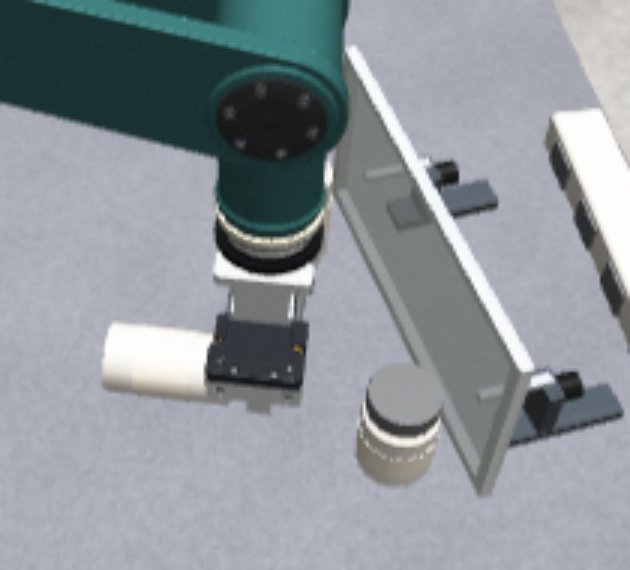

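The cap is gripped at 39.6 mm. I'll lift 4 cm to see whether the bottle pivots in the pads.

```bash
python3 -m inch '0 0 -1 0 1;0 0 -2 0 1;0 0 -3 0 1;0 0 -4 0 1;0 0 -4 0 1;0 0 -4 0 1'
python3 - <<'E'
from h import *
o=robot.get_obs();im,d=robot.snapshot("wrist");cv2.imwrite("pics/w3.png",im);W=cloud("wrist",d,o)
for r in range(10,290,20): print(r,W[r,256].round(4),im[r,256])
print(o["wrist_force"],o["wrist_torque"])
E
```

```text
time: 4.13
tool_pos: [0.5638, -0.0559, 0.052]
ee_rot: [3.139, 0.001, 1.311]
wrist_force: [-0.1, -0.3, -3.2]
width: 0.0394
10 [ 0.4452 -0.0243  0.0543] [208 210 217]
30 [ 0.455  -0.0269  0.0591] [210 212 219]
50 [ 0.4642 -0.0293  0.0613] [211 213 219]
70 [ 0.4736 -0.0318  0.0646] [211 214 219]
90 [ 0.4829 -0.0343  0.0683] [212 214 220]
110 [ 0.4921 -0.0367  0.072 ] [213 215 221]
130 [ 0.5012 -0.0392  0.0749] [213 215 221]
150 [ 0.5103 -0.0416  0.0773] [216 217 225]
170 [ 0.5194 -0.044   0.0803] [216 217 225]
190 [ 0.5284 -0.0464  0.0834] [216 217 225]
210 [ 0.5383 -0.049   0.0839] [217 219 227]
230 [ 0.5488 -0.0517  0.0834] [130 126 129]
250 [ 0.5583 -0.0542  0.086 ] [141 136 140]
270 [ 0.5672 -0.0566  0.0896] [138 134 138]
[-0.1352753  -0.26033998 -3.15934666] [ 0.01761123 -0.13024046  0.03475218]
```

View pics/w3.png

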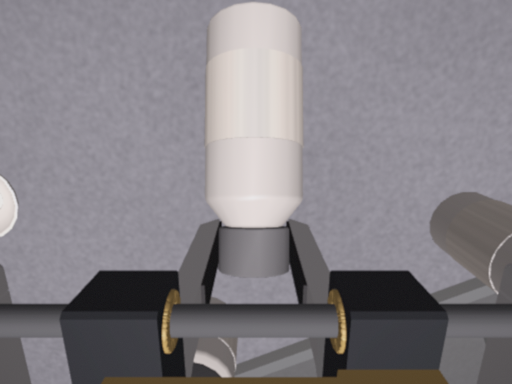

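It pivots: the ridge slopes about 19° with the base on the bench. I'll lift to about 43°, then carry it to the middle of the pane and align it with the normal, stopping short of contact.

```bash
python3 -m inch '0 0 -0.8 0 1;0 0 -1.6 0 1;0 0 -2.4 0 1;0 0 -3.2 0 1;0 0 -3.7 0 1;0.7 0.6 -3.7 -0.05 1;1.4 1.2 -3.7 -0.10 1;2.1 1.8 -3.7 -0.15 1;2.8 2.4 -3.7 -0.20 1;3.5 3.0 -3.7 -0.25 1;4.2 3.6 -3.7 -0.30 1;4.9 4.2 -3.7 -0.36 1;5.7 5.0 -3.7 -0.42 1;5.7 5.0 -3.7 -0.42 1;5.7 5.0 -3.7 -0.42 1'
cat > tilt.py <<'E'
from h import *
import sys
o=robot.get_obs();im,d=robot.snapshot("wrist");cv2.imwrite(f"pics/w{sys.argv[1]}.png",im);W=cloud("wrist",d,o)
im2,_=robot.snapshot("side");cv2.imwrite(f"pics/s{sys.argv[1]}.png",cv2.resize(im2[60:280,200:410],None,fx=2.7,fy=2.7))
print("tcp",o["tool_pos"],o["ee_rot"],"F",o["wrist_force"].round(2),"T",o["wrist_torque"].round(3),o["width"])
y=o["ee_rot"][2];fw=np.array([np.sin(y),-np.cos(y)]);tx=np.array([np.cos(y),np.sin(y)])
r=(W[...,:2]-o["tool_pos"][:2]);s=r@fw;t=r@tx
white=(im.min(2)>165)&(d>0)&(abs(t)<.006)&(s>-.16)&(s<.03)&(W[...,2]>.003)
S=s[white];Z=W[...,2][white]
if len(S)>10:
    print("ridge n",len(S),"s",S.min().round(4),S.max().round(4),"z",Z.min().round(4),Z.max().round(4))
    a=np.polyfit(S,Z,1);print("slope deg (theta from level)",np.degrees(np.arctan(a[0])).round(1), "lean deg",90-np.degrees(np.arctan(a[0])).round(1))
n=np.array([.987,.159]);print("TCP dist to pane",.6771-o["tool_pos"][:2]@n,"lateral",(o["tool_pos"][:2]-[.6866,-.004])@[-.159,.987])
E
python3 tilt.py 4
```

```text
time: 5.43
tool_pos: [0.6261, -0.0133, 0.088]
ee_rot: [-3.141, 0.001, 1.73]
wrist_force: [0.3, -0.4, -3.3]
width: 0.0392
tcp [ 0.62606104 -0.01330446  0.08801702] [-3.14131004e+00  1.09907822e-03  1.72980569e+00] F [ 0.28 -0.42 -3.3 ] T [ 0.086 -0.149  0.003] 0.039233446441646454
ridge n 5051 s -0.1261 -0.0157 z 0.0795 0.1206
slope deg (theta from level) 20.2 lean deg 69.8
TCP dist to pane 0.06129316014003716 lateral 0.0004421924948864748
```

View pics/w4.png

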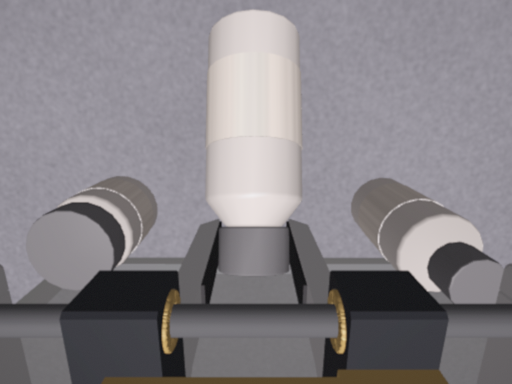

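View pics/s4.png

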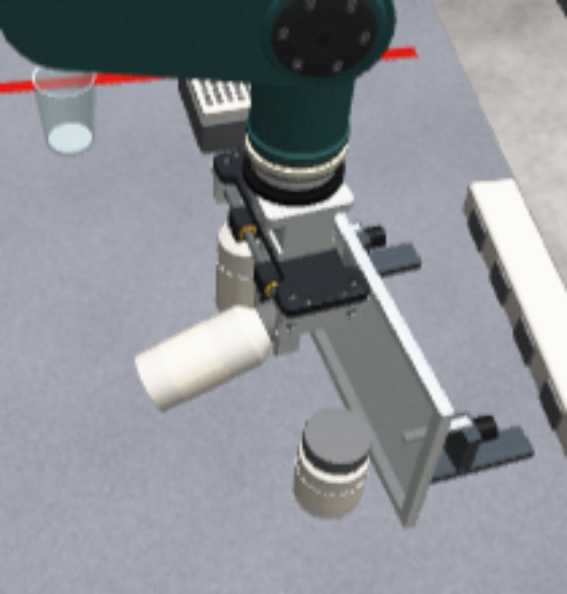

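The pads hold it at about 20° in the air, with the base off the bench. The gravity torque (~0.19 Nm) is about at the slip limit, so short upward jerks should make it slip further cap-up.

```bash
python3 -m inch '0 0 -4.1 0 1;0 0 -4.1 0 1;0 0 -3.2 0 1;0 0 -2.3 0 1;0 0 -1.4 0 1;0 0 -0.6 0 1;0 0 0 0 1;0 0 0 0 1;0 0 -4.1 0 1;0 0 -4.1 0 1;0 0 -3.2 0 1;0 0 -2.3 0 1;0 0 -1.4 0 1;0 0 -0.6 0 1;0 0 0 0 1;0 0 0 0 1';python3 tilt.py 5
```

```text
time: 6.87
tool_pos: [0.6265, -0.0134, 0.0875]
ee_rot: [3.14, 0.001, 1.73]
wrist_force: [1.6, 0.8, 1.3]
width: 0.0394
tcp [ 0.62648    -0.01340478  0.08748487] [3.14010428e+00 8.87329159e-04 1.72952635e+00] F [1.64 0.75 1.32] T [ 0.189 -0.185 -0.04 ] 0.039400978142884166
ridge n 3387 s -0.1104 -0.0177 z 0.0389 0.1087
slope deg (theta from level) 38.4 lean deg 51.6
TCP dist to pane 0.060895601282134004 lateral 0.0002765651800994695
```

Jerking worked: θ is 38°, a lean of about 52°, with the base near the bench. Now I'll ease the cap towards the pane.

```bash
python3 -m inch '0 0.6 -0.2 0 1;0 1.2 -0.2 0 1;0 1.8 -0.2 0 1;0 2.4 -0.2 0 1;0 2.8 -0.2 0 1;0 3.1 -0.2 0 1;0 3.3 -0.2 0 1;0 3.3 -0.2 0 1;0 3.3 -0.2 0 1';python3 tilt.py 6
```

```text
time: 7.72
tool_pos: [0.6584, -0.0083, 0.0898]
ee_rot: [-3.141, 0.001, 1.73]
wrist_force: [-0.4, 0.5, -2.5]
width: 0.0391
tcp [ 0.65842469 -0.00826406  0.08975215] [-3.14138124e+00  9.01109572e-04  1.72959767e+00] F [-0.44  0.51 -2.49] T [ 0.084 -0.127 -0.005] 0.03906005191353916
ridge n 3315 s -0.1095 -0.0176 z 0.0391 0.1129
slope deg (theta from level) 39.3 lean deg 50.7
TCP dist to pane 0.02854881689335753 lateral 0.0002712432276726394
```

View pics/s6.png

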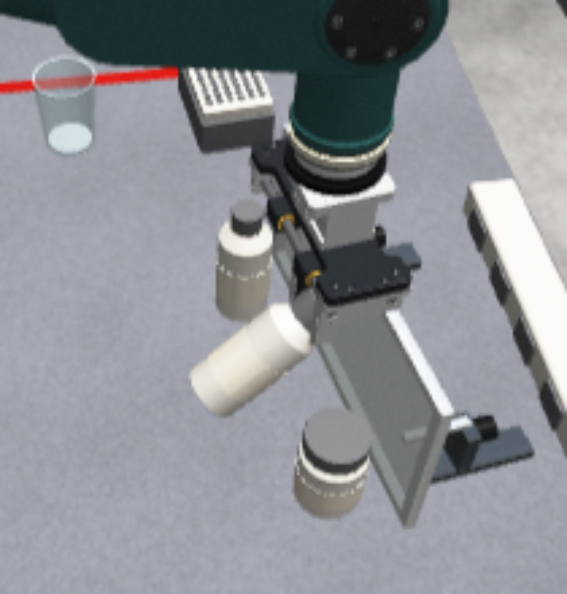

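View pics/w6.png

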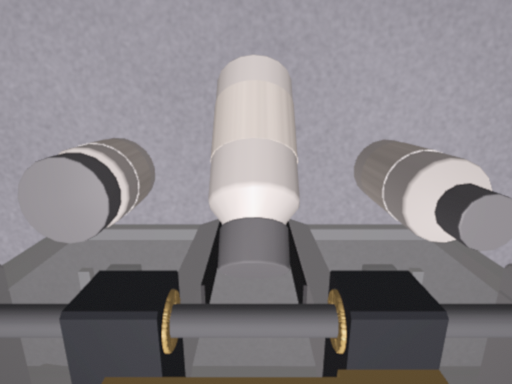

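The bottle is centred between its neighbours, leaning about 51°, and the cap should be about 6 mm off the pane. I'll creep in.

```bash
python3 -m inch '0 0.2 0 0 1;0 0.4 0 0 1;0 0.4 0 0 1'; python3 -m inch '0 0.1 0 0 1;0 0.1 0 0 1'; python3 -m inch '0 0.1 0 0 1;0 0.1 0 0 1'
```

```text
time: 8.07
tool_pos: [0.6622, -0.0077, 0.0899]
ee_rot: [-3.141, 0.001, 1.73]
wrist_force: [-1.3, 0.2, -2.4]
width: 0.0392
time: 8.23
tool_pos: [0.6625, -0.0077, 0.0899]
ee_rot: [-3.139, 0.001, 1.729]
wrist_force: [-4.1, -1.0, -1.8]
width: 0.0391
time: 8.4
tool_pos: [0.6627, -0.0077, 0.0899]
ee_rot: [-3.137, 0.001, 1.729]
wrist_force: [-4.1, -0.2, -1.7]
width: 0.0396
```

The cap is bearing on the pane at about 4 N with a lean of about 50°, so step 1 should be met. Before sliding up, I'll check whether the frame sticks out in front of the pane.

Run:
```python
from h import *
for n in ["side","top"]:
    d=np.load(f"pics/{n}0.npy");W=cloud(n,d);z=W[...,2]
    dist=.6771-(W[...,0]*.987+W[...,1]*.159); lat=(W[...,0]-.6866)*-.159+(W[...,1]+.004)*.987
    for lo in np.arange(0.002,.18,.006):
        k=(d>0)&(z>lo)&(z<lo+.006)&(abs(lat)<.06)&(dist<.03)&(dist>-.03)
        if k.sum()>3: print(n,lo.round(3),k.sum(),"front mm",(1000*np.percentile(dist[k],[50,95])).round(1))
```

```text
side 0.002 36 front mm [ 0.5 14.8]
side 0.008 33 front mm [0.1 0.7]
side 0.014 33 front mm [0.1 0.8]
side 0.02 35 front mm [-0.   0.8]
side 0.026 36 front mm [0.1 0.8]
side 0.032 36 front mm [-0.   0.9]
side 0.038 38 front mm [0.2 1. ]
side 0.044 36 front mm [0.1 1. ]
side 0.05 33 front mm [0.2 1.2]
side 0.056 42 front mm [-0.  1.]
side 0.062 38 front mm [0.  0.8]
side 0.068 40 front mm [0.2 0.9]
side 0.074 40 front mm [0.3 1. ]
side 0.08 40 front mm [0.2 0.7]
side 0.086 43 front mm [0.2 0.8]
side 0.092 41 front mm [0.2 1.2]
side 0.098 42 front mm [-0.   1.2]
side 0.104 45 front mm [0.1 0.8]
side 0.11 41 front mm [-0.   0.7]
side 0.116 46 front mm [0.1 1.1]
side 0.122 45 front mm [-0.   0.8]
side 0.128 46 front mm [0.1 1. ]
side 0.134 44 front mm [0.1 0.8]
side 0.14 46 front mm [0.2 1. ]
side 0.146 47 front mm [0.  0.8]
side 0.152 51 front mm [0.1 0.9]
side 0.158 50 front mm [0.2 1.2]
side 0.164 61 front mm [-0.1  0.8]
side 0.17 180 front mm [-4.4  0.4]
top 0.002 91 front mm [ 9.3 28.1]
top 0.008 14 front mm [-0.5 14.9]
top 0.014 15 front mm [-0.3  0.5]
top 0.02 12 front mm [-0.7  0.
[... 178 characters left out ...]
56 17 front mm [-0.1  1.3]
top 0.062 16 front mm [-0.1  0.9]
top 0.068 14 front mm [-0.6  0.1]
top 0.074 14 front mm [-0.5  0.4]
top 0.08 14 front mm [0.1 0.6]
top 0.086 13 front mm [-0.1  0.3]
top 0.092 19 front mm [-0.2  0.8]
top 0.098 15 front mm [-0.2  0.5]
top 0.104 14 front mm [-0.2  0.3]
top 0.11 17 front mm [-0.2  0.5]
top 0.116 16 front mm [-0.2  0.9]
top 0.122 13 front mm [-0.3  0.3]
top 0.128 19 front mm [-0.1  0.5]
top 0.134 17 front mm [-0.4  0.4]
top 0.14 12 front mm [-0.1  0.8]
top 0.146 18 front mm [-0.   1.1]
top 0.152 21 front mm [-0.2  0.7]
top 0.158 15 front mm [-0.3  0.4]
top 0.164 50 front mm [-2.2  0.3]
top 0.17 110 front mm [-5.3 -0.1]
top 0.176 5 front mm [-7.5 -4.1]
```

The face is flat from bottom to top. With the cap lightly on the pane, I'll slide it up with quick lifts.

```bash
python3 -m inch '0 0.05 -4.1 0 1;0 0.05 -4.1 0 1;0 0.05 -4.1 0 1';python3 tilt.py 7; python3 -m inch '0 0 0.7 0 1;0 0 1.4 0 1;0 0 2.1 0 1;0 0 2.6 0 1;0 0 2.6 0 1'; python3 tilt.py 7b
```

```text
time: 8.65
tool_pos: [0.6634, -0.0082, 0.1347]
ee_rot: [-3.139, 0.003, 1.729]
wrist_force: [-7.3, -1.6, 0.2]
width: 0.0392
tcp [ 0.66335736 -0.00816632  0.13472381] [-3.13918873e+00  2.86253489e-03  1.72909518e+00] F [-7.3  -1.55  0.16] T [-0.223  1.083 -0.003] 0.03919617669938232
ridge n 3076 s -0.1061 -0.0184 z 0.0765 0.1546
slope deg (theta from level) 42.6 lean deg 47.4
TCP dist to pane 0.023664727510340877 lateral -0.0004165794075428964
time: 9.17
tool_pos: [0.6628, -0.0083, 0.1055]
ee_rot: [-3.137, 0.002, 1.729]
wrist_force: [-2.9, -0.6, -4.5]
width: 0.0397
tcp [ 0.66283864 -0.00830548  0.10553026] [-3.13724387e+00  2.23226194e-03  1.72884994e+00] F [-2.86 -0.6  -4.47] T [-0.071  0.361  0.026] 0.03973928331364505
ridge n 3412 s -0.1066 0.03 z 0.0498 0.1728
slope deg (theta from level) 41.4 lean deg 48.6
TCP dist to pane 0.02419883853166005 lateral -0.00047145595164539136
```

That jerk gained only about 4°, since pane friction opposes it. I'll set the base on the bench and try an eased claw closure, with the cap propped and straddled by the fingers so it can't roll away.

```bash
python3 -m inch '0 0 0.5 0 1;0 0 1.0 0 1;0 0 1.5 0 1;0 0 1.8 0 1;0 0 1.8 0 1';  python3 -m inch '0 0 0 0 0.6;0 0 0 0 0.6'; python3 -m inch '0 0 0 0 0.585;0 0 0 0 0.585';python3 tilt.py 8
```

```text
time: 9.68
tool_pos: [0.6635, -0.0084, 0.0913]
ee_rot: [-3.14, 0.003, 1.729]
wrist_force: [-6.2, -1.1, 6.4]
width: 0.0394
time: 9.85
tool_pos: [0.6633, -0.0085, 0.0924]
ee_rot: [-3.14, 0.004, 1.729]
wrist_force: [-5.7, -1.2, 1.1]
width: 0.0398
time: 10.02
tool_pos: [0.6632, -0.0085, 0.0926]
ee_rot: [-3.14, 0.004, 1.729]
wrist_force: [-4.6, 0.2, -1.6]
width: 0.0392
tcp [ 0.66315147 -0.00851439  0.09260894] [-3.13977257  0.00360508  1.72899259] F [-4.63  0.2  -1.57] T [-0.064  0.897 -0.024] 0.03921613590817267
ridge n 3323 s -0.1064 0.0279 z 0.0369 0.1723
slope deg (theta from level) 43.7 lean deg 46.3
TCP dist to pane 0.0239232834068962 lateral -0.000727388538726904
```

```bash
sed -i 's/(s<.03)/(s<-.012)/' tilt.py; python3 -m inch '0 0 -0.3 0 0.578;0 0 -0.6 0 0.578;0 0 -0.9 0 0.578;0 0 -1.2 0 0.578;0 0 -1.2 0 0.578'; python3 tilt.py 9
```

```text
time: 10.53
tool_pos: [0.6643, -0.0084, 0.1062]
ee_rot: [3.14, 0.004, 1.729]
wrist_force: [-2.3, -0.9, -1.1]
width: 0.0397
tcp [ 0.66426106 -0.00840689  0.10615185] [3.1404311  0.00412399 1.72913983] F [-2.34 -0.86 -1.13] T [0.023 0.285 0.019] 0.03968586140524035
ridge n 2305 s -0.0907 -0.0213 z 0.0281 0.1223
slope deg (theta from level) 53.9 lean deg 36.1
TCP dist to pane 0.022811026635642828 lateral -0.0007977057201763887
```

The eased grip (0.578) lets it pivot: θ is 54° with the base following along the bench and the cap at about 2 N on the pane. I'll carry on sliding it up gently.

```bash
python3 -m inch '0 0.03 -0.15 0 0.578;0 0.03 -0.3 0 0.578;0 0.03 -0.4 0 0.578;0 0.03 -0.4 0 0.578'; python3 tilt.py 10
```

```text
time: 10.97
tool_pos: [0.6648, -0.0083, 0.1102]
ee_rot: [3.14, 0.004, 1.729]
wrist_force: [-1.1, 1.0, -2.0]
width: 0.0399
tcp [ 0.66475724 -0.00834138  0.11024717] [3.13972892 0.00421776 1.72909416] F [-1.09  1.03 -2.05] T [ 0.003  0.157 -0.029] 0.03989367501722933
ridge n 2033 s -0.0826 -0.0211 z 0.0246 0.2249
slope deg (theta from level) 61.7 lean deg 28.299999999999997
TCP dist to pane 0.022310882277105537 lateral -0.0008119430027714205
```

View pics/s10.png

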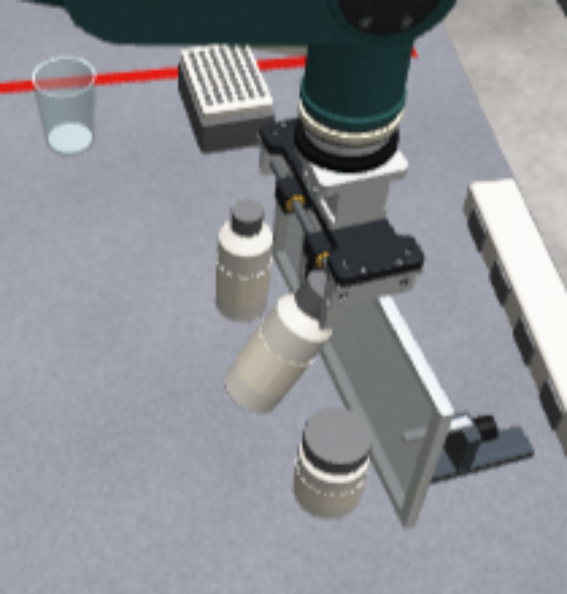

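View pics/w10.png

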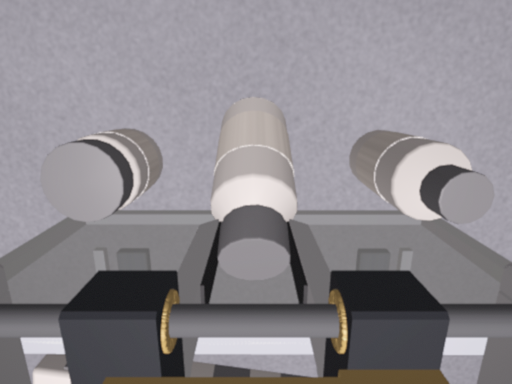

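Lean is about 28° and still sliding, with the cap on the pane at about 1 N. I'll go up a bit more and press slightly.

```bash
python3 -m inch '0 0.08 -0.2 0 0.578;0 0.1 -0.4 0 0.578;0 0.1 -0.5 0 0.578;0 0.1 -0.5 0 0.578'; python3 tilt.py 11
```

```text
time: 11.4
tool_pos: [0.6662, -0.0082, 0.1157]
ee_rot: [3.138, 0.004, 1.729]
wrist_force: [-0.5, 0.7, -2.3]
width: 0.0399
tcp [ 0.666238   -0.00815623  0.1157455 ] [3.13836911 0.00443857 1.72911304] F [-0.48  0.68 -2.33] T [0.012 0.098 0.002] 0.03989260954261444
ridge n 614 s -0.0439 -0.0163 z 0.0787 0.23
slope deg (theta from level) 73.5 lean deg 16.5
TCP dist to pane 0.020819933800124923 lateral -0.0008646413207422598
```

View pics/s11.png

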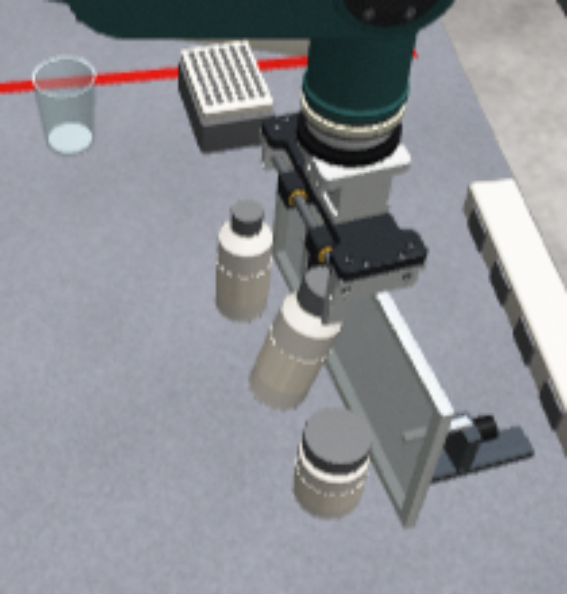

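View pics/w11.png

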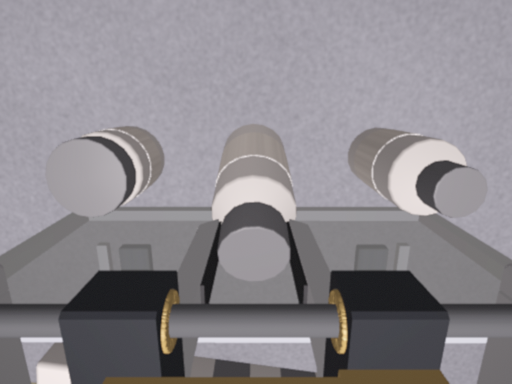

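Clearly more upright now. I need a better lean figure, so I'll fit the body from the side camera's depth.

```bash
cat > lean.py <<'E'
from h import *
from scipy.optimize import least_squares
o=robot.get_obs();im,d=robot.snapshot("side");W=cloud("side",d)
n=np.array([.987,.159]);t=np.array([-.159,.987])
dist=.6771-W[...,:2]@n;lat=(W[...,:2]-[.6866,-.004])@t
m=(d>0)&(dist>.004)&(dist<.13)&(abs(lat)<.045)&(W[...,2]>.006)&(W[...,2]<.115)&(np.ptp(im.astype(int),axis=2)>5)
p=np.c_[-dist[m],lat[m],W[...,2][m]]
# tilted cylinder r=28mm: axis passes (x0,y0) at z=.05, lean a (towards pane), b sideways
def f(q):
    x0,y0,a,b=q;u=np.array([np.tan(a),np.tan(b),1]);u/=np.linalg.norm(u)
    r=p-[x0,y0,.05];R=np.linalg.norm(np.cross(r,u),axis=1);return R-.028
x=least_squares(f,[-.05,0,.3,0],loss="soft_l1",f_scale=.001).x
k=abs(f(x))<.004
print("pts",len(p),"inl",k.sum(),"axis at z=50mm: dist mm",(-1000*x[0]).round(1),"lat",(1000*x[1]).round(1),"lean deg",np.degrees(x[2]).round(1),"side tilt",np.degrees(x[3]).round(1),"zrange",p[k,2].min().round(4),p[k,2].max().round(4))
print("F",o["wrist_force"].round(2),"tcp",o["tool_pos"].round(4))
E
python3 lean.py
```

```text
pts 760 inl 725 axis at z=50mm: dist mm 43.2 lat -2.4 lean deg 15.4 side tilt 1.3 zrange 0.0124 0.1146
F [-0.94  0.18 -1.96] tcp [ 0.6662 -0.0082  0.1158]
```

Lean is 15°, inside the step 2 window. I'll press the cap a little and hold so that contact is certain.

```bash
python3 -m inch '0 0.15 0 0 0.6;0 0.2 0 0 0.6;0 0.2 0 0 0.6;0 0.2 0 0 0.6';python3 lean.py
```

```text
time: 11.88
tool_pos: [0.6666, -0.0081, 0.1157]
ee_rot: [-3.141, 0.004, 1.729]
wrist_force: [-5.3, -0.8, 0.3]
width: 0.0395
pts 760 inl 729 axis at z=50mm: dist mm 43.1 lat -2.3 lean deg 15.5 side tilt 1.2 zrange 0.008 0.1149
F [-5.29 -0.84  0.3 ] tcp [ 0.6666 -0.0081  0.1157]
```

Step 2 is done: 5 N at 15.5° lean. Now I'll ease the grip and bring the cap back over the base so the bottle stands flat.

```bash
python3 -m inch '0 -0.3 0 0 0.578;0 -0.7 0 0 0.578;0 -1.2 0 0 0.578;0 -1.7 0.05 0 0.578;0 -2.2 0.1 0 0.578;0 -2.6 0.15 0 0.578;0 -2.6 0.15 0 0.578';python3 lean.py
```

```text
time: 12.52
tool_pos: [0.6405, -0.0124, 0.1153]
ee_rot: [3.141, 0.005, 1.729]
wrist_force: [-0.5, -0.1, 1.9]
width: 0.0398
pts 705 inl 651 axis at z=50mm: dist mm 55.6 lat -2.4 lean deg 6.9 side tilt 0.9 zrange 0.0074 0.1123
F [-0.49 -0.06  1.9 ] tcp [ 0.6405 -0.0124  0.1153]
```

```bash
python3 -m inch '0 -0.4 0 0 0.578;0 -0.8 0.05 0 0.578;0 -1.2 0.1 0 0.578;0 -1.5 0.15 0 0.578;0 -1.5 0.2 0 0.578';python3 lean.py
```

```text
time: 12.98
tool_pos: [0.6256, -0.0149, 0.1136]
ee_rot: [3.141, 0.005, 1.729]
wrist_force: [-0.8, -1.0, 1.9]
width: 0.0398
pts 670 inl 614 axis at z=50mm: dist mm 62.8 lat -2.3 lean deg 1.5 side tilt 1.3 zrange 0.0061 0.1106
F [-0.78 -1.03  1.86] tcp [ 0.6256 -0.0149  0.1136]
```

Nearly upright at 1.5°. I'll release gently and check that it stands.

```bash
python3 -m inch '0 0 0.1 0 0.57;0 0 0.1 0 0.56;0 0 0.1 0 0.54;0 0 0.1 0 0.5;0 0 0.1 0 0.4;0 0 0.1 0 0.3;0 0 0.1 0 0.3;0 0 0.1 0 0.3'; python3 tilt.py 12;python3 lean.py
```

```text
time: 13.7
tool_pos: [0.6258, -0.0148, 0.1126]
ee_rot: [3.141, 0.005, 1.729]
wrist_force: [-0.2, -0.1, -0.0]
width: 0.0656
tcp [ 0.62582624 -0.01480208  0.11260967] [3.14070595 0.00485078 1.72862887] F [-0.17 -0.08 -0.01] T [ 0.015 -0.009  0.006] 0.06558169208307801
ridge n 673 s -0.0298 -0.012 z 0.0685 0.1413
slope deg (theta from level) 74.0 lean deg 16.0
TCP dist to pane 0.061763034616067025 lateral -0.0009986218063616197
pts 618 inl 574 axis at z=50mm: dist mm 63.0 lat -2.5 lean deg 2.3 side tilt 0.5 zrange 0.0065 0.1108
F [ 0.35 -0.62  0.2 ] tcp [ 0.6258 -0.0148  0.1126]
```

View pics/s12.png

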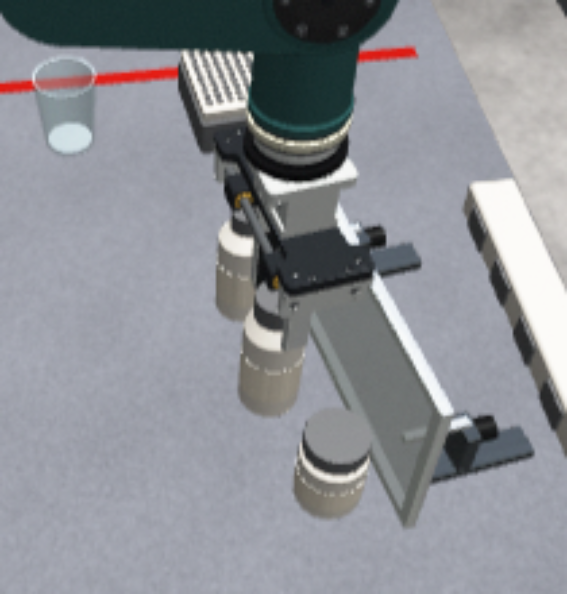

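View pics/w12.png

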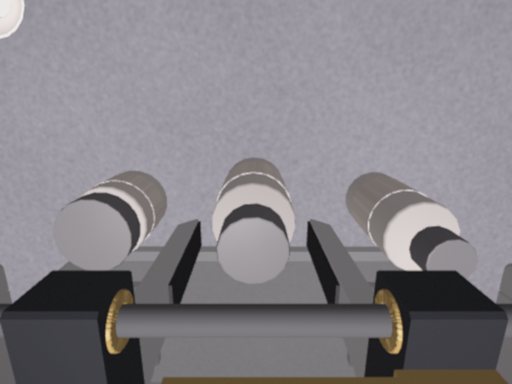

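It stands free, 63 mm from the pane, and all three bottles look equally upright in the wrist view. I'll lift off, back away, narrow the fingers to about 30 mm as a cradle, and come down low in front of it.

```bash
python3 -m inch '0 0 -1 0 0.3;0 0 -2.5 0 0.3;0 0 -4 0 0.3;0 0 -5.2 0 0.3;0 0 -5.2 0 0.3;-0.2 -2 -5.2 0 0.5;-0.5 -4.5 -5.2 0 0.68;-0.5 -5.8 -5.2 0 0.68;-0.5 -5.8 -5.2 0 0.68;-0.5 -5.8 -2.5 0 0.68;-0.5 -5.8 0.5 0 0.68;-0.5 -5.8 3.5 0 0.68;-0.5 -5.8 5.8 0 0.68;-0.5 -5.8 7 0 0.68;-0.5 -5.8 7.4 0 0.68;-0.5 -5.8 7.4 0 0.68;-0.5 -5.8 7.4 0 0.68'; python3 tilt.py 13;python3 lean.py
```

```text
time: 15.27
tool_pos: [0.5707, -0.0293, 0.04]
ee_rot: [3.138, 0.006, 1.729]
wrist_force: [0.8, 0.6, -0.3]
width: 0.0302
tcp [ 0.57073282 -0.02930876  0.0400145 ] [3.1383303  0.00557557 1.72874958] F [ 0.81  0.6  -0.31] T [ 0.048 -0.001 -0.054] 0.030187158133984673
TCP dist to pane 0.11844680315513223 lateral -0.006556867106572356
pts 301 inl 275 axis at z=50mm: dist mm 64.6 lat -3.2 lean deg -4.0 side tilt -0.6 zrange 0.006 0.1096
F [-0.37  0.92 -0.01] tcp [ 0.5711 -0.0294  0.0408]
```

View pics/s13.png

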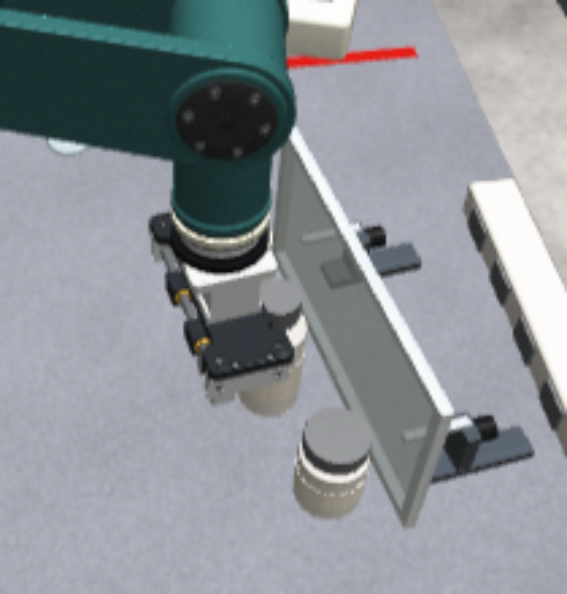

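View pics/w13.png

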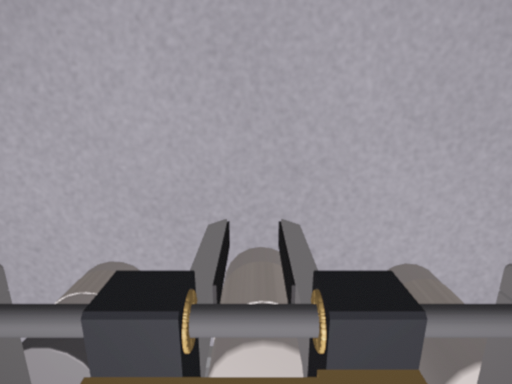

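The gripper body (about 78 mm above the grasp point) would meet the 140 mm cap at this height. I'll raise to a TCP of about 49 mm, so the body is at about 146 mm and the push stays just under 50 mm, and check the bottle.

```bash
python3 -m inch '0 -0.6 -0.1 0 0.68;0 -0.8 -0.6 0 0.68;0 -0.8 -0.9 0 0.68;0 -0.8 -0.9 0 0.68'; python3 tilt.py 14;python3 lean.py
python3 - <<'E'
from h import *
im,d=robot.snapshot("top");cv2.imwrite("pics/t14.png",cv2.resize(im[100:250,190:350],None,fx=4,fy=4))
E
```

```text
time: 15.75
tool_pos: [0.5638, -0.0308, 0.0515]
ee_rot: [3.134, 0.007, 1.728]
wrist_force: [0.3, 1.0, 0.7]
width: 0.0298
tcp [ 0.56382995 -0.03080056  0.05150813] [3.13402448 0.00691367 1.72846417] F [0.28 1.   0.68] T [0.03  0.011 0.047] 0.029842090715161352
TCP dist to pane 0.12549712909965982 lateral -0.006931711170210256
pts 387 inl 365 axis at z=50mm: dist mm 64.1 lat -2.6 lean deg -2.9 side tilt 0.5 zrange 0.0064 0.1097
F [-0.35  0.35  0.45] tcp [ 0.5634 -0.0307  0.0504]
```

View pics/t14.png

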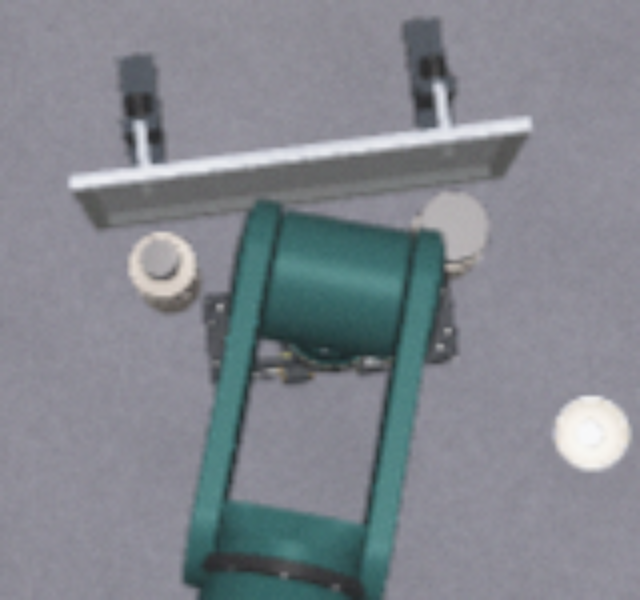

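View pics/s14.png

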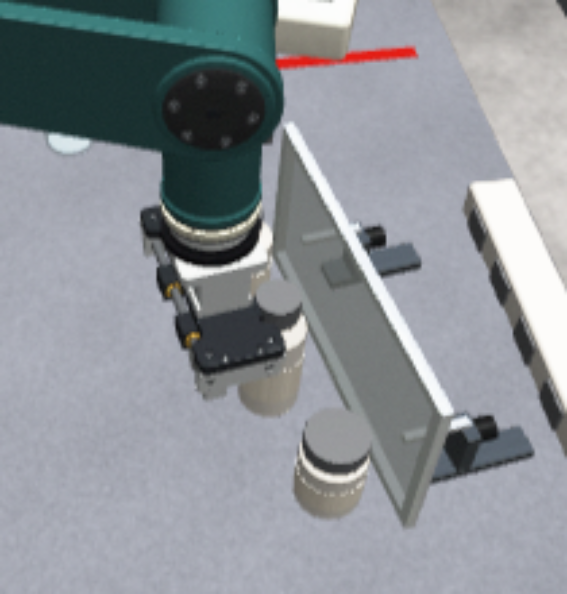

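```bash
python3 -m inch '0 0.5 0.1 0 0.68;0 1.1 0.2 0 0.68;0 1.7 0.2 0 0.68;0 2.2 0.2 0 0.68;0 2.5 0.2 0 0.68;0 2.7 0.2 0 0.68;0 2.9 0.2 0 0.68;0 3.1 0.2 0 0.68;0 3.3 0.2 0 0.68;0 3.5 0.2 0 0.68';python3 lean.py;  python3 -m inch '0 0.2 0 0 0.68;0 0.4 0 0 0.68;0 0.6 0 0 0.68;0 0.8 0 0 0.68;0 1.0 0 0 0.68';python3 lean.py
```

```text
time: 16.78
tool_pos: [0.5972, -0.0249, 0.0478]
ee_rot: [3.138, 0.006, 1.729]
wrist_force: [-1.7, -0.2, 0.7]
width: 0.0301
pts 234 inl 223 axis at z=50mm: dist mm 59.1 lat -4.0 lean deg -2.2 side tilt -0.7 zrange 0.0066 0.0674
F [-1.67 -0.2   0.69] tcp [ 0.5972 -0.0249  0.0478]
time: 17.25
tool_pos: [0.6078, -0.0232, 0.0479]
ee_rot: [3.137, 0.006, 1.729]
wrist_force: [-1.8, 0.6, 0.9]
width: 0.0303
pts 248 inl 239 axis at z=50mm: dist mm 49.7 lat -6.5 lean deg -1.7 side tilt -1.3 zrange 0.0061 0.0679
F [-1.83  0.57  0.86] tcp [ 0.6078 -0.0232  0.0479]
```

It slides upright under about 1.8 N. 49.7 mm to the axis, so about 21 mm to go.

```bash
python3 -m inch '0 0.2 0 0 0.68;0 0.4 0 0 0.68;0 0.6 0 0 0.68;0 0.8 0 0 0.68;0 1.0 0 0 0.68;0 1.2 0 0 0.68;0 1.4 0 0 0.68;0 1.6 0 0 0.68;0 1.75 0 0 0.68;0 1.75 0 0 0.68';python3 lean.py; python3 -m inch '0 0.1 0 0 0.68;0 0.2 0 0 0.68'; python3 -m inch '0 0.1 0 0 0.68;0 0.2 0 0 0.68'
```

```text
time: 18.13
tool_pos: [0.6259, -0.0205, 0.048]
ee_rot: [3.136, 0.006, 1.729]
wrist_force: [-1.2, -0.7, 0.3]
width: 0.0299
pts 273 inl 258 axis at z=50mm: dist mm 32.6 lat -8.3 lean deg -2.1 side tilt -0.6 zrange 0.006 0.0704
F [-1.17 -0.67  0.33] tcp [ 0.6259 -0.0205  0.048 ]
time: 18.35
tool_pos: [0.6277, -0.0202, 0.0479]
ee_rot: [3.136, 0.006, 1.729]
wrist_force: [-2.1, -0.0, 1.1]
width: 0.0302
time: 18.52
tool_pos: [0.629, -0.02, 0.0477]
ee_rot: [3.138, 0.006, 1.729]
wrist_force: [-5.4, -0.6, 2.7]
width: 0.03
```

The force rises to 5.4 N, so it is on the pane. I'll hold briefly.

```bash
python3 -m inch '0 0.1 0 0 0.68;0 0.1 0 0 0.68;0 0.1 0 0 0.68';python3 -m inch '0 0.15 0 0 0.68;0 0.15 0 0 0.68;0 0.15 0 0 0.68';python3 lean.py; python3 tilt.py 15
```

```text
time: 18.77
tool_pos: [0.629, -0.0201, 0.0477]
ee_rot: [3.141, 0.006, 1.729]
wrist_force: [-5.9, -1.0, 2.4]
width: 0.0301
time: 19.02
tool_pos: [0.6289, -0.0201, 0.0477]
ee_rot: [-3.139, 0.006, 1.729]
wrist_force: [-6.1, -0.6, 4.0]
width: 0.03
pts 270 inl 255 axis at z=50mm: dist mm 30.1 lat -8.3 lean deg -3.1 side tilt -0.8 zrange 0.0061 0.0704
F [-6.08 -0.58  4.05] tcp [ 0.6289 -0.0201  0.0477]
tcp [ 0.62894953 -0.02008606  0.04768865] [-3.13879845  0.00559235  1.72846926] F [-7.27 -1.75  3.62] T [-0.142  1.118  0.036] 0.030086506823237377
TCP dist to pane 0.059520500559385514 lateral -0.006710512466007974
```

View pics/s15.png

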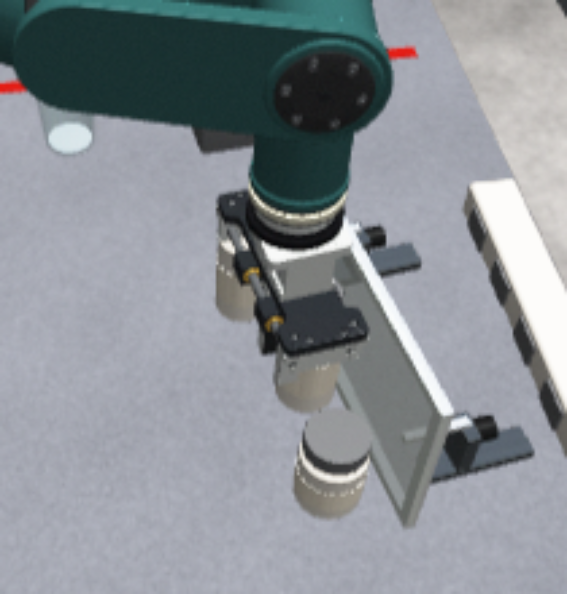

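The bottle is on the pane with about 4 N net for about 0.6 s. I'll back straight off and check.

```bash
python3 -m inch '0 -0.2 0 0 0.68;0 -0.6 0 0 0.68;0 -1.2 0 0 0.68;0 -2.2 0 0 0.68;0 -3.5 0 0 0.68;0 -5 0 0 0.68;0 -7 0 0 0.68;0 -9 -1 0 0.68;0 -11 -4 0 0.68;0 -13 -7 0 0.68;0 -15 -10 0 0.68;0 -17 -13 0 0.68;0 -19 -15 0 0.68;0 -20 -15 0 0.68;0 -20 -15 0 0.68';python3 lean.py; python3 tilt.py 16
python3 - <<'E'
from h import *
im,d=robot.snapshot("top");cv2.imwrite("pics/t16.png",cv2.resize(im[100:250,190:350],None,fx=4,fy=4))
E
```

```text
time: 20.42
tool_pos: [0.4313, -0.0509, 0.1998]
ee_rot: [3.14, 0.007, 1.728]
wrist_force: [0.0, -0.0, -0.9]
width: 0.0301
pts 708 inl 625 axis at z=50mm: dist mm 28.3 lat -7.8 lean deg 1.2 side tilt 1.7 zrange 0.0066 0.1101
F [ 0.04 -0.02 -0.86] tcp [ 0.4313 -0.0509  0.1998]
tcp [ 0.43148255 -0.05059564  0.19805925] [-3.14071834  0.00598798  1.72786397] F [ 1.27  0.43 -0.39] T [-0.002 -0.002  0.04 ] 0.030464515475345594
TCP dist to pane 0.25927143253789176 lateral -0.0054262220008153145
```

View pics/s16.png

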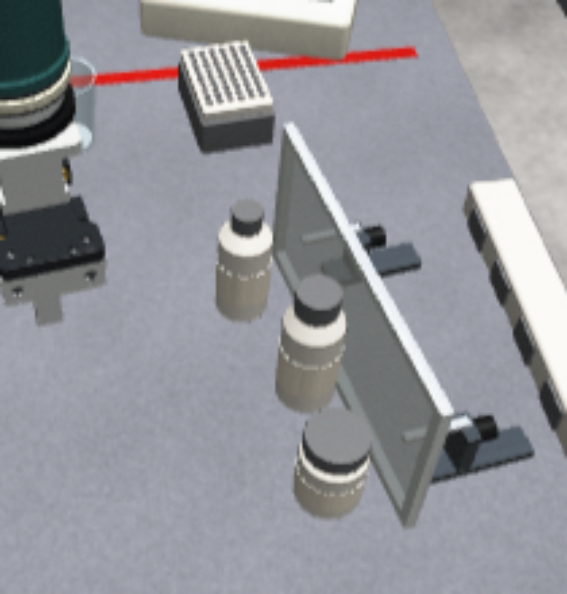

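View pics/t16.png

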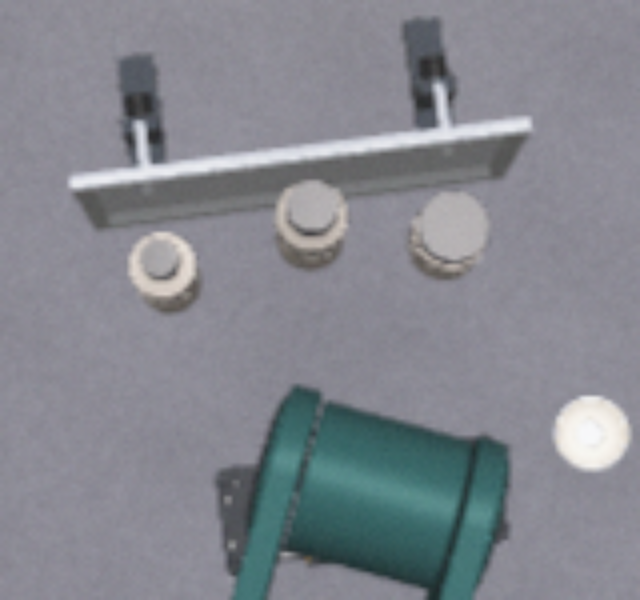

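The bottle stands at the pane, axis 28.3 mm from the front and 8 mm off the middle, with the arm clear. One last check: cap height, and the neighbours against their first measurement.

```bash
python3 -m inch '0 0 0 0 0.68;0 0 0 0 0.68;0 0 0 0 0.68'
python3 - <<'E'
from h import *
for n in ["top","side"]:
    _,d=robot.snapshot(n);W1=cloud(n,d);W0=cloud(n,np.load(f"pics/{n}0.npy"))
    for lab,(cx,cy,r,h) in dict(tall=(.6177,.0987,.04,.13),jar=(.6556,-.1265,.035,.088),dish=(.505,-.247,.04,.016),box=(.642,.38,.09,.063),beaker=(.465,.37,.05,.09),cyl=(.58,-.36,.05,.16)).items():
        c=[]
        for W in (W0,W1):
            m=(np.hypot(W[...,0]-cx,W[...,1]-cy)<r)&(W[...,2]>.008);c.append(np.median(W[m],0) if m.any() else np.full(3,np.nan))
        print(n,lab,"shift mm",(1000*(c[1]-c[0])).round(1))
    z=W1[...,2];m=(np.hypot(W1[...,0]-.661,W1[...,1]+.016)<.032)&(z>.134)&(z<.16);t=W1[m]
    q=t.mean(0);print(n,"cap top",q.round(4),"dist",.6771-q[:2]@[.987,.159],"lat",(q[:2]-[.6866,-.004])@[-.159,.987])
E
```

```text
time: 20.87
tool_pos: [0.4314, -0.0501, 0.1948]
ee_rot: [-3.134, 0.003, 1.729]
wrist_force: [0.2, -0.5, 0.3]
width: 0.0303
top tall shift mm [-0.  -0.4 -1.4]
top jar shift mm [ 0.2  0.1 -0.3]
top dish shift mm [-2.6  0.3 -0.1]
top box shift mm [0.4 0.  0. ]
top beaker shift mm [ 0.4 -0.4  1.3]
top cyl shift mm [-0.2  0.2  0.5]
top cap top [ 0.6628 -0.0131  0.1405] dist 0.02497164626239956 lat -0.0052410702828709545
side tall shift mm [-0.   0.2 -0.6]
side jar shift mm [ 0.1  0.3 -0.3]
side dish shift mm [-1.  -0.9  0.1]
side box shift mm [-1.   0.1  0.2]
side beaker shift mm [20.1  3.9  3.8]
side cyl shift mm [ 0.2  0.  -0.4]
side cap top [ 0.6655 -0.0175  0.1409] dist 0.02298844213352269 lat -0.009973351616373222
```

The side beaker figure comes from the arm hiding part of it; the top view shows 0.4 mm. The cap top reads 3–5 mm nearer the pane than the body axis, so I'll settle the lean with a cleaner estimate, using the tall bottle as reference.

Run:
```python
from h import *
n=np.array([.987,.159]);t=np.array([-.159,.987])
for cam in ["top","side"]:
    _,d=robot.snapshot(cam);W=cloud(cam,d)
    for lab,c,h in [("bottle",(.661,-.016),.140),("tall",(.6177,.0987),.130)]:
        m=(d>0)&(np.hypot(W[...,0]-c[0],W[...,1]-c[1])<.034)&(abs(W[...,2]-h-.001)<.0035)
        p=W[m];D=1000*(.6771-p[:,:2]@n);L=1000*((p[:,:2]-[.6866,-.004])@t)
        a,*_=np.linalg.lstsq(np.c_[D,L,np.ones(len(D))],1000*p[:,2],rcond=None)
        print(cam,lab,len(p),"dist ext",D.min().round(1),D.max().round(1),"lat ext",L.min().round(1),L.max().round(1),"top slope deg",np.degrees(a[:2]).round(1))
```

```text
top bottle 107 dist ext -0.5 47.7 lat ext -23.7 14.0 top slope deg [-0.7  0.8]
top tall 62 dist ext 36.3 64.9 lat ext 101.0 128.9 top slope deg [0.7 0.7]
side bottle 197 dist ext -1.3 47.8 lat ext -29.7 9.7 top slope deg [-1.2 -0.1]
side tall 82 dist ext 37.4 65.8 lat ext 95.1 125.1 top slope deg [0.6 1.2]
```

The near 0 mm points belong to the pane. The cap's outer edge is at 47.7 mm, which puts its axis at about 27.7 mm against 28.3 mm for the body, so it's upright. Handing in.

Run:
```python
from bench import robot
print(robot.close_job(), robot.get_obs()["time"])
```

```text
the job is handed in; nothing more can be done
the job is handed in; nothing more can be done
```

The bottle now stands free at the pane between the tall bottle and the jar. I handed the job in after about 21 s of the 72 s, and hand-in gives no verdict.

**What I did**
1. **Prop:** I gripped the cap and turned the bottle square to the screen. A few quick lifts pivoted it in the pads, and I propped the cap on the pane at about a 50° lean with about 4 N.
2. **Slide up:** I eased the grip and let the cap slide up the pane while the base followed along the bench. I pressed about 5 N at a 15.5° lean.
3. **Stand and nudge:** I brought the cap back over the base and released the bottle standing. I then slid it back with the fingers as a low cradle, at about 48 mm, until it bore on the pane at about 4 N net for about 0.6 s.

**Last checks**
- **Position:** the bottle's axis is 28.3 mm from the pane front and about 8 mm from the screen's middle.
- **Upright:** the cap top is at about 140 mm. The body fit gave a lean of 1.2° towards the pane and 1.7° sideways, and the cap edge puts the top directly over the body.
- **Pane force:** the highest wrist reading while it bore on the pane was about 7 N.
- **Other things:** the tall bottle, jar, tip box and cylinder read within about 1.5 mm of their start. I didn't re-measure the spatula, but the arm never went near it.
- **Arm:** clear, about 0.26 m from the pane.

**Checks that disagreed**
- **Cap top:** its averaged centre came out 3–5 mm nearer the pane than the body axis. I put this down to pane points mixed into the measurement.
- **Beaker:** the side camera gave a 20 mm shift because the arm hid part of it. The top camera showed 0.4 mm.
- **Dish:** it read 1–2.6 mm from its start, within noise for so few points.

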